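# Set the row counter and the row ruler for the next lace row

## Task

Set this lace-making place up for the orange row. Roll the row counter's wheel up, pushing its ridges on one at a time without flicking it into a spin, until the orange field stands at the very top, in line with the white pointers; then lift the ruler by its wooden grip and lay it flat on the pattern board so that it covers the orange strip, not letting it drop. Leave the bottle, the cup and the tin where they stand.

Things in the scene. Friction and masses are not known exactly. Their poses are not given: they have to be found in the camera images.
- counter: Row counter fixed to the table: black base 150 x 110 x 12 mm, two grey upright cheeks (10 mm thick, inner faces 35 mm either side of the middle) with a ridged wheel between, 153 mm high. On each cheek a white pointer stands above the axle, top 147 mm above the table. Origin: centre of the underside; y along the axle, z up, +x the side where the orange field starts, away from the robot.
- wheel_axis (a point): Centre of the wheel, on its axle, 85 mm above the table; axes as the counter's. The wheel is 60 mm wide. Ten black ridges, 36 degrees apart, stand half-way between the fields (18 degrees either side of a field's middle): 6 mm thick, 60 mm long, out to radius 68 mm, 18 mm above the fields, about 36 mm clear between two ridges at the tips.
- wheel (a joint): Wheel angle in rad: 0 with the orange field exactly at the top; -1.9 to -1.0 at the start, the field that far down on the counter's +x side. Pushing the wheel's top to the counter's -x (towards the robot) rolls the field up and raises the value. Stops at -2.4 and 1.2. Stiff (0.12 N m, 2 N at a ridge), no clicks, stays where it is left.
- orange_field (a point): Middle of the surface of the orange field (31 x 59 mm), 50 mm from the axle; z points out from the axle. It is one of ten flat fields around the drum, the others white and blue.
- ruler_center (a point): Loose row ruler: aluminium bar 180 (y) x 30 (x) x 8 mm with a dark wooden grip 60 (y) x 20 (x) x 30 mm tall upright on its middle; 38 mm high in all, 0.1 to 0.25 kg. This point: its centre, 19 mm above its underside (the grip spans 11 mm below to 19 mm above it). It starts flat on the table, grip up. Either end may go to either side.
- board: Pattern board, fixed to the table: cork 130 x 220 mm (x, y), 8 mm thick, with white paper, rows of blue dots and one orange strip on top. Origin: centre of the underside.
- strip_center (a point): Centre of the orange strip on the board's top, 8 mm above the table. The strip is 180 mm long (y) and 30 mm wide (x), just the outline of the ruler's bar.
- bottle: Blue drinking bottle, bystander, 70 mm across, 200 mm tall. Origin: centre of the underside.
- cup: Blue cup, bystander, 76 mm across, 85 mm tall. Origin: centre of the underside.
- tin: Green tin with a white lid, bystander, 104 x 144 x 59 mm. Origin: centre of the underside.
Not all that is in view belongs to the job. Of the things that look like the part that bears ruler_center, take the one that is nearest to the robot's base at the start.

How it is judged:
By the outcome, as a careful person would: the job done as asked, in the order asked, and still so for the second after the job is handed in, with the robot touching nothing.
It also fails if it takes over 72 s, if anything falls off the work surface, if the arm or the gripper's body presses on something with over 40 N, if the wrist force passes 120 N, or if a joint passes its speed limit or range.

## Robot

A 6-joint arm with a two-finger parallel gripper is mounted at the origin on the work surface. World frame = base frame: x ahead of the robot, y to its left, z up, the work surface at z = 0. Lengths are in mm, angles in rad, forces in N, time in s.
With the tool pointing down it reaches from about 350 to 875 mm from the base axis. Payload 4.2 kg.
Tool frame: the origin (TCP) lies midway between the tips of the shut fingers; the grasp point (between the pads) lies 19 mm behind it (arm.grasp_offset is the distance from the TCP to the grasp point, in mm); z points along the fingers, y is the direction in which the jaws open and shut (so a half turn about z gives the same grasp; the last joint's range is limited). The gripper opens to 85 mm and grips with 20 to 120 N. Pads are 22 mm wide; open, the fingers measure 114 mm over their backs; the gripper's body (76 mm by 85 mm) begins 54 mm behind the grasp point. The pads swing forward as they close: fully open they stand 13 mm farther back than shut.
Start: joints at [-0.902, 0.385, 0.008, 0, -1.194, -0.259], TCP at [249.029, -573.222, 231.312] pointing down, gripper open.
Joint ranges: [-3.14, 3.14], [-1.21, 2.06], [-1.07, 1.41], [-3.16, 2.05], [-2.99, -0.16], [-3.1, 3.1]. Speed limits (rad/s): [2.79, 2.79, 3.14, 3.14, 3.14, 3.14].

## Interface

Orientations are given as a unit quaternion [x, y, z, w].
In Python, from bench import arm gives the robot as it stands.
- The arm moves only by the tool move_arm, never from a script. Its argument "moves" is a list of rows, each an object with "gripper": the gripper's target within -1 to 1 (fully open at 1, half-way at 0, shut at -1); "xyz": the shift along the tool's x, y, z in cm, a list of three; "angular": the turn, a rotation vector about the tool's x, y, z in rad, a list of three. In form: [{"gripper": gripper, "xyz": [dx, dy, dz], "angular": [wx, wy, wz]}, ...]. A call has 1 to 10 rows; each row is the pose to reach, as a shift and turn from the pose commanded when the call began, along the tool's axes at that moment; what a row does not reach only later rows make up. A row lasts 1/8 s, in which the tool goes at most 62.5 mm and 10.7 degrees, less where a joint would pass 70% of its speed; a pose out of reach is approached as far as the arm can. A call with a gripper value outside its range is refused whole. The fingers move at their own pace and stop on an object; the grip force is fixed at half the most. Time passes only in rows, so rows that repeat a pose let the fingers close. It gives the time, the measured TCP pose, the force and the opening at its end, in the units of the state.
- arm.read_state(): the state, without advancing time (a new reading comes with each control period).
- arm.get_image(name): name is "scene" or "top" or "wrist"; returns (picture, depth): 420x560x3 uint8, blue, green, red; 420x560 float32, mm along the optical axis (not along the pixel's ray), 0 where there is no reading.
- arm.get_calibration(name): a dict with "camera_matrix" (3x3 intrinsics, pixels), "R" (3x3) and "t" (3): a world point X has camera coordinates R X + t. Camera axes: x right, y down, z forward; pixel columns grow to the right and rows downward; lengths in mm; the calibration is good to about 2 mm. A picture is of the moment at which its call begins: read the wrist's pose just before it. get_calibration takes no time and is no camera call; for the wrist camera it gives the pose at the moment of the call.
- arm.job_done(): hands the job in, once; it reports no verdict.
The state is a dict: "clock": time; "joints": joint angles; "joint_vel": joint speeds; "joint_efforts": joint torques, N m; "position": TCP position; "ee_rot": TCP orientation; "contact_force": force on the tool from outside, world axes, zero at the start; "wrist_torque": the same for the moment, N m; "gripper_width": finger opening in mm.
Only numpy, scipy, OpenCV 4.12 (cv2) and the standard library are available. Lean on these libraries where they do the work, as an engineer would, in place of code of your own. Each camera call takes 0.05 s, during which the arm holds its last target. There are 200 camera calls.

## Working session

There is one attempt and no reset: what is moved stays moved. The work goes in short steps, Python scripts to look and compute and a tool call to move; the robot and the scene stay as the last step left them, time stands still between calls to the robot, and variables do not carry over. Pictures are saved under pics/ and viewed, about 8 in all and at most 12, crops included, and the job is handed in when it is done.

Besides the shell and the picture viewer there is one more tool, called after "Request:" as name(argument=value, ...), one argument or row to a line, values as JSON. move_arm: Moves the arm, as the interface text tells. Its arguments: {"type":"object","properties":{"moves":{"type":"array","items":{"type":"object","properties":{"gripper":{"type":"number"},"xyz":{"type":"array","items":{"type":"number"}},"angular":{"type":"array","items":{"type":"number"}}}}}},"required":["moves"]}

```bash
mkdir -p pics; ls; python3 - <<'E'
from bench import arm
import cv2,numpy as np
for n in("top","scene"):
    im,d=arm.get_image(n); cv2.imwrite(f"pics/{n}0.png",im); np.save(f"pics/{n}0.npy",d)
    c=arm.get_calibration(n); np.savez(f"pics/{n}cal.npz",**{k:np.array(v) for k,v in c.items()}); print(n,c)
s=arm.read_state(); print(s['position'],s['ee_rot'],s['gripper_width'])
E
```

```text
pics
top {'camera_matrix': array([[503.68557593,   0.        , 282.3200484 ],
       [  0.        , 503.68557593, 206.18831271],
       [  0.        ,   0.        ,   1.        ]]), 'R': array([[ 0.01598382, -0.99984671,  0.00714649],
       [-0.99913615, -0.01624585, -0.03824958],
       [ 0.03835982, -0.00652894, -0.99924266]]), 't': array([ -31.85244695,  530.18870385, 1514.4035368 ])}
scene {'camera_matrix': array([[478.89264684,   0.        , 276.77824955],
       [  0.        , 478.89264684, 212.91470504],
       [  0.        ,   0.        ,   1.        ]]), 'R': array([[ 0.73600481,  0.67692548,  0.00829503],
       [ 0.43642875, -0.4650803 , -0.77021442],
       [-0.51751991,  0.57050171, -0.63773109]]), 't': array([-384.55196509, -139.92202004, 1707.12256506])}
[ 248.83126048 -572.76885732  230.32121722] [-2.03392676e-01  9.79096752e-01  9.54729733e-04 -2.42114397e-04] 85.13420773400068
```

View pics/top0.png

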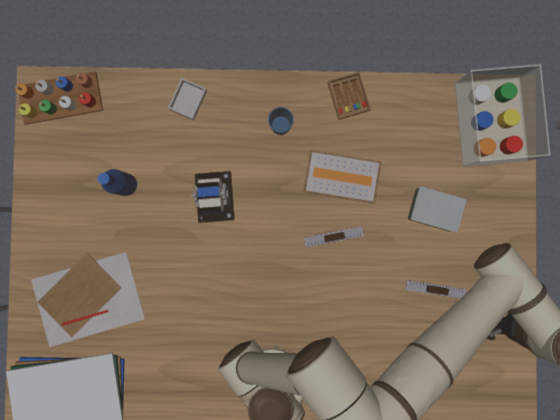

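View pics/scene0.png

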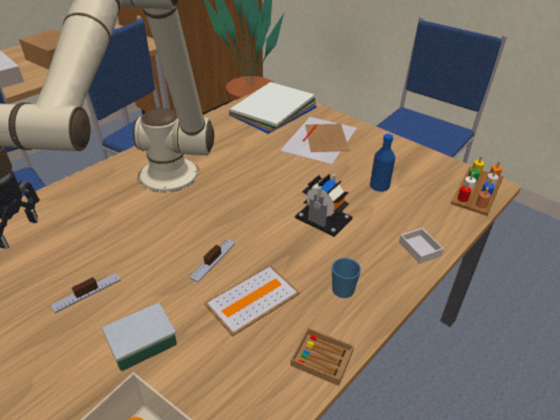

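The top view shows two look-alike rulers, A at (334,237) and B at (437,290). The base is at about (272,382), so A is nearer. The orange strip is at (343,177), the counter at (214,197), the bottle at (118,183), the cup at (281,121) and the tin at (438,209). Next I measure and check a close crop.

```bash
cat > h.py <<'E'
import cv2,numpy as np
from bench import arm
def ray(c,px,z):
    K,R,t=(np.array(c[k],float) for k in("camera_matrix","R","t")); px=np.atleast_2d(px).astype(float)
    d=(np.linalg.inv(K)@np.c_[px,np.ones(len(px))].T).T@R; o=-R.T@t
    return o+d*((z-o[2])/d[:,2])[:,None]
def proj(c,X):
    K,R,t=(np.array(c[k],float) for k in("camera_matrix","R","t")); p=(K@(R@np.atleast_2d(X).T+t[:,None])).T
    return p[:,:2]/p[:,2:]
def blobs(mask,amin=30):
    cs,_=cv2.findContours(mask.astype(np.uint8),cv2.RETR_EXTERNAL,cv2.CHAIN_APPROX_NONE)
    return sorted([c for c in cs if cv2.contourArea(c)>amin],key=cv2.contourArea,reverse=True)
def rect(c,cont,z):  # world min-area rect: centre, long-axis angle, sizes
    p=ray(c,cont[:,0,:],z)[:,:2].astype(np.float32); r=cv2.minAreaRect(p); b=cv2.boxPoints(r)
    e=[b[1]-b[0],b[2]-b[1]]; e=max(e,key=np.linalg.norm)
    return np.round(r[0],1),round(float(np.degrees(np.arctan2(e[1],e[0]))%180),1),np.round(sorted(r[1]),1)
E
python3 - <<'E'
from h import *
im=cv2.imread("pics/top0.png"); c=arm.get_calibration("top"); hsv=cv2.cvtColor(im,cv2.COLOR_BGR2HSV)
def roi(m,x0,y0,x1,y1):
    o=np.zeros_like(m); o[y0:y1,x0:x1]=m[y0:y1,x0:x1]; return o
org=(hsv[...,0]<18)&(hsv[...,1]>190)&(hsv[...,2]>170)
print("strip",[rect(c,b,8) for b in blobs(roi(org,300,145,385,205))[:2]])
dark=hsv[...,2]<75
for n,r in(("A",(295,215,370,255)),("B",(400,275,465,305))):
    print(n,"grip",[rect(c,b,38) for b in blobs(roi(dark,*r),15)[:2]])
grey=(hsv[...,1]<60)&(hsv[...,2]>90)
print("A bar",[rect(c,b,8) for b in blobs(cv2.morphologyEx(roi(grey|dark,295,215,370,255).astype(np.uint8),cv2.MORPH_CLOSE,np.ones((3,3))))[:2]])
print("base",[rect(c,b,12) for b in blobs(cv2.morphologyEx(roi(dark|grey|((hsv[...,0]>95)&(hsv[...,0]<130)&(hsv[...,1]>120)),185,160,245,230).astype(np.uint8),cv2.MORPH_CLOSE,np.ones((5,5))))[:2]])
a=cv2.resize(im[160:235,180:250],None,fx=5.5,fy=5.5,interpolation=cv2.INTER_CUBIC)
b=cv2.resize(im[215:260,295:370],None,fx=5,fy=5,interpolation=cv2.INTER_CUBIC)
im2=cv2.imread("pics/scene0.png"); s=cv2.resize(im2[165:240,290:360],None,fx=5.5,fy=5.5,interpolation=cv2.INTER_CUBIC)
out=np.zeros((420+230,790,3),np.uint8); out[:a.shape[0],:a.shape[1]]=a; out[:s.shape[0],400:400+s.shape[1]]=s[:,:390]; out[420:420+b.shape[0],:b.shape[1]]=b
cv2.imwrite("pics/crop1.png",out[:600])
E
```

```text
strip []
A grip [(array([ 441.8, -178. ]), 102.2, array([17.4, 58.8]))]
B grip [(array([ 289.7, -485.5]), 81.5, array([18.4, 63.3]))]
A bar [(array([ 442.1, -179.3]), 101.9, array([ 31.8, 180.1]))]
base [(array([556.2, 190.9]), 5.7, array([123.1, 146.9]))]
```

View pics/crop1.png

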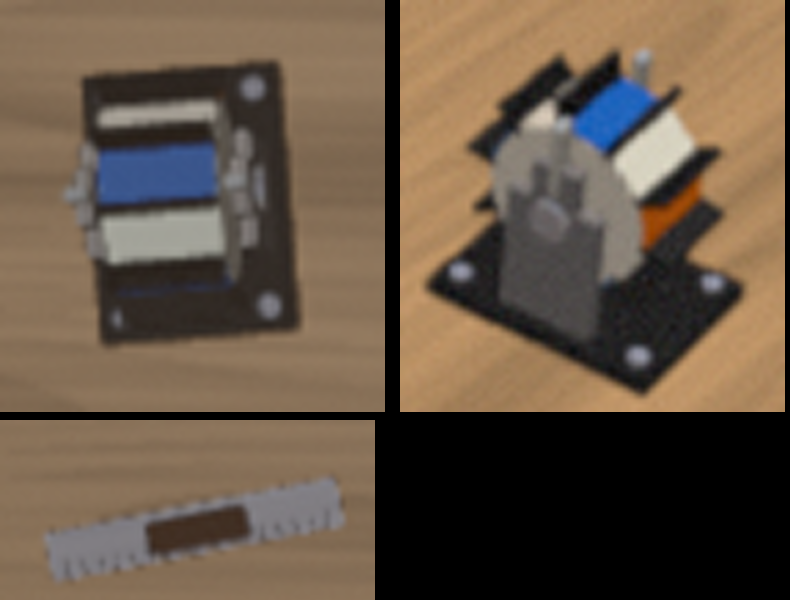

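Crop: ruler A is a bar with a dark wooden grip at about (442,-179), as described. On the counter, blue is just +x of the top, followed by white and then orange on the far side, so the wheel is at about -1.4 rad. I'm moving over the counter with the fingers shut.

Request:
move_arm(
  moves=[
    {"gripper": -1,"xyz": [-29,28.5,-8],"angular": [0,0,0.31]},
    {"gripper": -1,"xyz": [-29,28.5,-8],"angular": [0,0,0.31]},
    {"gripper": -1,"xyz": [-29,28.5,-8],"angular": [0,0,0.31]},
    {"gripper": -1,"xyz": [-29,28.5,-8],"angular": [0,0,0.31]},
    {"gripper": -1,"xyz": [-29,28.5,-8],"angular": [0,0,0.31]},
    {"gripper": -1,"xyz": [-58,57.5,-14],"angular": [0,0,0.31]},
    {"gripper": -1,"xyz": [-58,57.5,-14],"angular": [0,0,0.31]},
    {"gripper": -1,"xyz": [-58,57.5,-14],"angular": [0,0,0.31]},
    {"gripper": -1,"xyz": [-58,57.5,-14],"angular": [0,0,0.31]},
    {"gripper": -1,"xyz": [-58,57.5,-14],"angular": [0,0,0.31]},
  ],
)

```text
clock: 1.35
position: [477.3, -1.1, 339.9]
ee_rot: [-0.05, 0.999, 0.0, -0.0]
contact_force: [1.4, -0.9, 0.0]
gripper_width: -0.1
```

Request:
move_arm(
  moves=[
    {"gripper": -1,"xyz": [-8,18.4,0],"angular": [0,0,0]},
    {"gripper": -1,"xyz": [-8,18.4,0],"angular": [0,0,0]},
    {"gripper": -1,"xyz": [-8,18.4,0],"angular": [0,0,0]},
    {"gripper": -1,"xyz": [-8,18.4,0],"angular": [0,0,0]},
    {"gripper": -1,"xyz": [-8,18.4,0],"angular": [0,0,0]},
    {"gripper": -1,"xyz": [-8,18.4,0],"angular": [0,0,0]},
  ],
)

```text
clock: 2.1
position: [538.2, 186.6, 339.8]
ee_rot: [-0.049, 0.999, -0.0, -0.0]
contact_force: [0.4, -0.1, -0.2]
gripper_width: -0.4
```

```bash
python3 - <<'E'
from h import *
s=arm.read_state(); c=arm.get_calibration("wrist"); im,d=arm.get_image("wrist"); cv2.imwrite("pics/w1.png",im); np.save("pics/w1.npy",d)
np.savez("pics/w1cal.npz",**{k:np.array(v) for k,v in c.items()})
print(s['position'],s['ee_rot']); print(c, -np.array(c['R']).T@np.array(c['t']))
t=cv2.imread("pics/top0.png"); hsv=cv2.cvtColor(t,cv2.COLOR_BGR2HSV)
print(hsv[177,330:350:5],); ct=arm.get_calibration("top")
m=(hsv[...,0]<20)&(hsv[...,1]>180)&(hsv[...,2]>150); m[:145]=0;m[205:]=0;m[:,:300]=0;m[:,385:]=0
print([rect(ct,b,8) for b in blobs(m)])
E
```

```text
[538.16234597 186.60896377 339.84978765] [-4.92892443e-02  9.98784542e-01 -7.66742401e-05 -6.45682699e-05]
{'camera_matrix': array([[349.41886233,   0.        , 278.33605812],
       [  0.        , 349.41886233, 210.86789781],
       [  0.        ,   0.        ,   1.        ]]), 'R': array([[-9.90022973e-02,  9.95087204e-01,  3.06355991e-05],
       [ 9.52677659e-01,  9.47740339e-02,  2.88830676e-01],
       [ 2.87408807e-01,  2.86240864e-02, -9.57380196e-01]]), 't': array([-132.60866118, -597.91243352,  323.39801955])} [463.54181669 179.3667823  482.31437447]
[[ 15 157 159]
 [ 15 157 159]
 [ 15 156 159]
 [ 15 156 159]]
[]
```

View pics/w1.png

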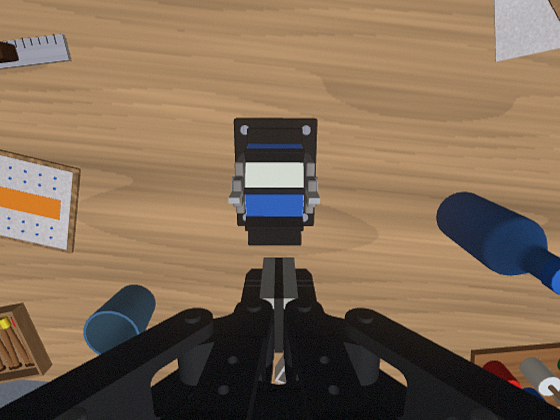

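The wrist view shows the counter at (275,180), with pointers at about (236,198) and (314,198). Blue is nearest the top, and a white field and a ridge face the robot. Next I take the pose and ridge angles from the depth cloud.

```bash
cat >> h.py <<'E'
def cloud(c,d):
    K,R,t=(np.array(c[k],float) for k in("camera_matrix","R","t")); v,u=np.mgrid[:d.shape[0],:d.shape[1]]
    p=np.stack([(u-K[0,2])/K[0,0]*d,(v-K[1,2])/K[1,1]*d,d],-1); return (p-t)@R
E
python3 - <<'E'
from h import *
c=np.load("pics/w1cal.npz"); d=np.load("pics/w1.npy"); im=cv2.imread("pics/w1.png"); P=cloud(c,d); hsv=cv2.cvtColor(im,cv2.COLOR_BGR2HSV)
# base: two near corners + side edges at z=12
m=(np.abs(P[...,2]-12)<6)&(hsv[...,2]<80)&(d>0); m[:100]=0;m[250:]=0;m[:,:215]=0;m[:,340:]=0
b=blobs(m)[0]; print("base rect visible",rect(c,b,12), "tablez",np.median(P[300:310,370:400,2]) if 0 else np.median(P[100:110,350:400,2]))
# left & right cheek+pointers: points z>100 outside wheel
for nm,(u0,u1) in {"L":(226,244),"R":(305,324)}.items():
    q=P[160:225,u0:u1].reshape(-1,3); q=q[(q[:,2]>138)&(q[:,2]<160)]
    print(nm,len(q),np.round(q.mean(0),1) if len(q) else "",np.round(q.max(0)-q.min(0),1) if len(q) else "")
# strip in wrist and top
for nm,i,cc,roi in(("w",im,c,(0,170,90,250)),("t",cv2.imread("pics/top0.png"),np.load("pics/topcal.npz"),(300,145,385,205))):
    h=cv2.cvtColor(i,cv2.COLOR_BGR2HSV); m=(h[...,0]<20)&(h[...,1]>140)&(h[...,2]>130); o=np.zeros_like(m); x0,y0,x1,y1=roi; o[y0:y1,x0:x1]=m[y0:y1,x0:x1]
    print("strip",nm,[rect(cc,b,8) for b in blobs(o)[:2]])
np.save("pics/w1cloud.npy",P)
E
```

```text
base rect visible (array([514.6, 180.5]), 94.1, array([ 71.1, 109.8])) tablez -0.3060741638600969
L 92 [556.1 144.7 145.1] [15.8 14.6 12.6]
R 100 [549.1 223.3 145.1] [ 7.3 10.9 10. ]
strip w [(array([ 629.3, -156. ]), 81.6, array([28.8, 82.3]))]
strip t [(array([ 624.8, -203.7]), 81.7, array([ 24.9, 174.9]))]
```

```bash
python3 - <<'E'
from h import *
P=np.load("pics/w1cloud.npy"); im=cv2.imread("pics/w1.png"); hsv=cv2.cvtColor(im,cv2.COLOR_BGR2HSV)
a=np.radians(4.8); C=np.array([553.3,184,85]); X=np.array([np.cos(a),np.sin(a),0]); Y=np.array([-np.sin(a),np.cos(a),0])
q=P[100:260,230:325]; h=hsv[100:260,230:325]; x=(q-C)@X; y=(q-C)@Y; z=q[...,2]-85
ok=(abs(y)<22)&(z>-20); r=np.hypot(x,z); th=np.degrees(np.arctan2(x,z))
print("y extent of wheel (z>40)",np.percentile(y[(z>45)&(r>45)&(abs(y)<60)],[2,98]))
for t in range(-90,60,3):
    s=ok&(th>=t)&(th<t+3)
    if s.sum()>3: print(t+1.5,s.sum(),"rmax %.1f rmed %.1f"%(np.percentile(r[s],95),np.median(r[s])),"hsv",np.median(h[s],0).astype(int))
tip=ok&(r>65); print("tips",np.histogram(th[tip],bins=np.arange(-90,70,4)))
E
```

```text
y extent of wheel (z>40) [-35.89677828  36.81645139]
-79.5 465 rmax 67.7 rmed 60.9 hsv [13 46 45]
-76.5 225 rmax 66.4 rmed 56.2 hsv [15 45 45]
-73.5 64 rmax 51.8 rmed 50.7 hsv [111 166 116]
-70.5 57 rmax 50.8 rmed 50.2 hsv [111 169 119]
-67.5 6 rmax 50.8 rmed 50.6 hsv [110 169 121]
-46.5 91 rmax 68.6 rmed 67.6 hsv [ 24 109  48]
-43.5 399 rmax 68.2 rmed 63.8 hsv [15 30 40]
-40.5 238 rmax 62.9 rmed 52.5 hsv [43 14 44]
-37.5 99 rmax 52.1 rmed 50.5 hsv [ 47  12 216]
-34.5 109 rmax 51.4 rmed 50.2 hsv [ 47  12 215]
-31.5 107 rmax 51.1 rmed 50.0 hsv [ 47  12 215]
-28.5 103 rmax 50.7 rmed 49.7 hsv [ 47  12 215]
-25.5 104 rmax 51.0 rmed 49.8 hsv [ 47  12 215]
-22.5 106 rmax 51.2 rmed 49.8 hsv [ 47  12 216]
-19.5 108 rmax 51.2 rmed 50.2 hsv [ 47  12 215]
-16.5 115 rmax 51.9 rmed 50.6 hsv [ 47  11 216]
-13.5 173 rmax 407.3 rmed 52.1 hsv [ 48  12 217]
-10.5 170 rmax 68.8 rmed 67.4 hsv [90 15 44]
-7.5 172 rmax 262.1 rmed 68.0 hsv [18 25 46]
-4.5 95 rmax 262.5 rmed 259.6 hsv [110  95 115]
-1.5 105 rmax 51.7 rmed 50.7 hsv [109 186 182]
1.5 100 rmax 51.2 rmed 50.0 hsv [109 185 182]
4.5 98 rmax 51.4 
[... 190 characters left out ...]
0.2 hsv [109 186 182]
19.5 103 rmax 51.7 rmed 50.5 hsv [109 185 181]
22.5 210 rmax 64.6 rmed 52.8 hsv [109 169 122]
25.5 446 rmax 68.3 rmed 62.5 hsv [17 33 37]
28.5 82 rmax 68.6 rmed 67.8 hsv [10 33 40]
58.5 158 rmax 66.7 rmed 58.6 hsv [13 33 41]
tips (array([  0,   0, 109,  17,   0,   0,   0,   0,   0,   0,  48, 214,   8,
         0,   0,   0,   0,   0,   0, 151, 219,  52,   0,   0,   0,   0,
         0,   0, 129, 116,   0,   0,   0,   0,   0,   0,   0, 108,   5]), array([-90, -86, -82, -78, -74, -70, -66, -62, -58, -54, -50, -46, -42,
       -38, -34, -30, -26, -22, -18, -14, -10,  -6,  -2,   2,   6,  10,
        14,  18,  22,  26,  30,  34,  38,  42,  46,  50,  54,  58,  62,
        66]))
```

Ridges stand at -45, -9, +27 and +63 deg, so orange is at +81 deg (wheel about -1.41 rad), with the axle at (553,184). Two ridge pushes of about 40 deg each will do it. I move above the gap behind the +27 deg ridge, then go down.

Request:
move_arm(
  moves=[
    {"gripper": -1,"xyz": [-6.4,-0.5,5],"angular": [0,0,0.015]},
    {"gripper": -1,"xyz": [-6.4,-0.5,12],"angular": [0,0,0.015]},
    {"gripper": -1,"xyz": [-6.4,-0.5,14],"angular": [0,0,0.015]},
    {"gripper": -1,"xyz": [-6.4,-0.5,16],"angular": [0,0,0.015]},
    {"gripper": -1,"xyz": [-6.4,-0.5,18],"angular": [0,0,0.015]},
    {"gripper": -1,"xyz": [-6.4,-0.5,19.5],"angular": [0,0,0.015]},
    {"gripper": -1,"xyz": [-6.4,-0.5,20.2],"angular": [0,0,0.015]},
    {"gripper": -1,"xyz": [-6.4,-0.5,20.2],"angular": [0,0,0.015]},
  ],
)

```text
clock: 3.15
position: [602.7, 189.0, 137.7]
ee_rot: [-0.042, 0.999, -0.0, 0.0]
contact_force: [0.2, -0.3, 0.7]
gripper_width: -0.5
```

Request:
move_arm(
  moves=[
    {"gripper": -1,"xyz": [0.5,0,0],"angular": [0,0,0]},
    {"gripper": -1,"xyz": [1.0,0,-0.1],"angular": [0,0,0]},
    {"gripper": -1,"xyz": [1.5,0,-0.2],"angular": [0,0,0]},
    {"gripper": -1,"xyz": [2.0,0,-0.35],"angular": [0,0,0]},
    {"gripper": -1,"xyz": [2.5,0,-0.35],"angular": [0,0,0]},
    {"gripper": -1,"xyz": [3.0,0,-0.35],"angular": [0,0,0]},
    {"gripper": -1,"xyz": [3.5,0,-0.35],"angular": [0,0,0]},
    {"gripper": -1,"xyz": [4.0,0,-0.35],"angular": [0,0,0]},
    {"gripper": -1,"xyz": [4.4,0,-0.35],"angular": [0,0,0]},
    {"gripper": -1,"xyz": [4.7,0,-0.35],"angular": [0,0,0]},
  ],
)

```text
clock: 4.4
position: [555.2, 185.1, 140.5]
ee_rot: [-0.042, 0.999, -0.0, -0.001]
contact_force: [2.0, 0.1, -1.7]
gripper_width: -0.1
```

Request:
move_arm(
  moves=[
    {"gripper": -1,"xyz": [0,0,-2],"angular": [0,0,0]},
    {"gripper": -1,"xyz": [0,0,-6],"angular": [0,0,0]},
    {"gripper": -1,"xyz": [1,0,-12],"angular": [0,0,0]},
    {"gripper": -1,"xyz": [1.5,0,-18],"angular": [0,0,0]},
    {"gripper": -1,"xyz": [1.5,0,-20],"angular": [0,0,0]},
    {"gripper": -1,"xyz": [1.5,0,-20],"angular": [0,0,0]},
  ],
)

```text
clock: 5.15
position: [540.4, 184.1, 342.4]
ee_rot: [-0.042, 0.999, 0.001, 0.001]
contact_force: [0.0, -1.3, -0.1]
gripper_width: 0.3
```

```bash
cat > wheel.py <<'E'
from h import *
def wheel(name):
    c=arm.get_calibration("wrist"); im,d=arm.get_image("wrist"); cv2.imwrite(f"pics/{name}.png",im)
    np.savez(f"pics/{name}.npz",d=d,**{k:np.array(v) for k,v in c.items()})
    P=cloud(c,d); h=cv2.cvtColor(im,cv2.COLOR_BGR2HSV); a=np.radians(4.8); C=np.array([553.3,184,85])
    X=np.array([np.cos(a),np.sin(a),0]); Y=np.array([-np.sin(a),np.cos(a),0])
    x=(P-C)@X; y=(P-C)@Y; z=P[...,2]-85; r=np.hypot(x,z); th=np.degrees(np.arctan2(x,z))
    ok=(abs(y)<22)&(z>-20)&(r<72)&(d>0)
    tip=ok&(r>66.3); t=th[tip]; print("tip groups",[(round(float(np.median(t[(t>=k)&(t<k+9)])),1),int(((t>=k)&(t<k+9)).sum())) for k in range(-90,90,9) if ((t>=k)&(t<k+9)).sum()>30])
    # field flats: fit ridge phase by plane normals of each field
    for k in range(-60,80,4):
        s=ok&(r<51.2)&(r>47)&(abs(th-k)<2)
    f=ok&(r>46)&(r<52.5); tt=th[f]; rr=r[f]
    ph=np.arange(-18,18,.25); e=[]
    for p in ph:
        u=(tt-p+18)%36-18; g=abs(u)<14; e.append(np.median(abs(rr[g]*np.cos(np.radians(u[g]))-50)))
    p=ph[int(np.argmin(e))]; print("field phase",p,"err",min(e))
    for k in range(-3,4):
        s=f&(abs(th-(p+36*k))<10)
        if s.sum()>40: print(p+36*k,s.sum(),np.median(h[s],0).astype(int))
    s=ok&(h[...,0]<20)&(h[...,1]>140)&(h[...,2]>100); print("orange px",s.sum(), np.percentile(th[s],[3,50,97]).round(1) if s.sum()>20 else "")
E
python3 - <<'E'
from wheel import *
print(arm.read_state()['position']); wheel("w2")
E
```

```text
[540.44748717 184.1048643  342.37680624]
tip groups [(-84.6, 79), (-49.5, 209), (-13.8, 261), (21.1, 221), (56.0, 88)]
field phase 4.75 err 0.4960762494965252
-31.25 687 [110 185 160]
4.75 689 [106  14 221]
40.75 46 [ 11 199 191]
orange px 144 [48.6 52.4 55.8]
```

The first ridge now sits at -14 deg and the next at about +21, so orange is at about +40. For the second push I stop a little short.

Request:
move_arm(
  moves=[
    {"gripper": -1,"xyz": [-5.8,0,5],"angular": [0,0,0]},
    {"gripper": -1,"xyz": [-5.8,0,11],"angular": [0,0,0]},
    {"gripper": -1,"xyz": [-5.8,0,14],"angular": [0,0,0]},
    {"gripper": -1,"xyz": [-5.8,0,16],"angular": [0,0,0]},
    {"gripper": -1,"xyz": [-5.8,0,18],"angular": [0,0,0]},
    {"gripper": -1,"xyz": [-5.8,0,19.5],"angular": [0,0,0]},
    {"gripper": -1,"xyz": [-5.8,0,20.3],"angular": [0,0,0]},
    {"gripper": -1,"xyz": [-5.8,0,20.3],"angular": [0,0,0]},
  ],
)

```text
clock: 6.2
position: [598.3, 188.7, 137.3]
ee_rot: [-0.042, 0.999, -0.0, -0.001]
contact_force: [0.6, 0.2, -0.6]
gripper_width: -0.0
```

Request:
move_arm(
  moves=[
    {"gripper": -1,"xyz": [0.5,0,-0.1],"angular": [0,0,0]},
    {"gripper": -1,"xyz": [1.0,0,-0.2],"angular": [0,0,0]},
    {"gripper": -1,"xyz": [1.5,0,-0.3],"angular": [0,0,0]},
    {"gripper": -1,"xyz": [2.0,0,-0.3],"angular": [0,0,0]},
    {"gripper": -1,"xyz": [2.5,0,-0.3],"angular": [0,0,0]},
    {"gripper": -1,"xyz": [3.0,0,-0.3],"angular": [0,0,0]},
    {"gripper": -1,"xyz": [3.5,0,-0.3],"angular": [0,0,0]},
    {"gripper": -1,"xyz": [4.0,0,-0.3],"angular": [0,0,0]},
    {"gripper": -1,"xyz": [4.3,0,-0.3],"angular": [0,0,0]},
    {"gripper": -1,"xyz": [4.4,0,-0.3],"angular": [0,0,0]},
  ],
)

```text
clock: 7.45
position: [554.3, 185.1, 140.6]
ee_rot: [-0.042, 0.999, -0.0, -0.001]
contact_force: [2.4, 0.3, -2.5]
gripper_width: -0.0
```

Request:
move_arm(
  moves=[
    {"gripper": -1,"xyz": [0,0,-2],"angular": [0,0,0]},
    {"gripper": -1,"xyz": [0,0,-6],"angular": [0,0,0]},
    {"gripper": -1,"xyz": [1,0,-12],"angular": [0,0,0]},
    {"gripper": -1,"xyz": [1.5,0,-18],"angular": [0,0,0]},
    {"gripper": -1,"xyz": [1.5,0,-20],"angular": [0,0,0]},
    {"gripper": -1,"xyz": [1.5,0,-20],"angular": [0,0,0]},
  ],
)

```text
clock: 8.2
position: [539.6, 184.0, 342.4]
ee_rot: [-0.042, 0.999, 0.001, 0.001]
contact_force: [-0.3, -0.7, 0.1]
gripper_width: 0.2
```

```bash
python3 - <<'E'
from wheel import *
print(arm.read_state()['position']); wheel("w3")
E
```

```text
[539.58924992 183.99163239 342.44594383]
tip groups [(-85.1, 80), (-50.1, 217), (-14.5, 260), (20.7, 209), (55.3, 101)]
field phase 2.5 err 0.5124768023404584
-33.5 668 [ 35  19 211]
2.5 697 [ 15 198 207]
orange px 1063 [-10.6   3.9  18. ]
```

View pics/w3.png

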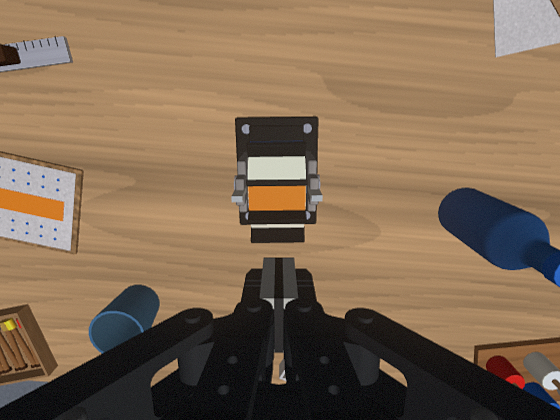

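Orange is now near the top at (277,198), about 3 deg short. I refine the axle centre and phase with a joint fit over the three clouds before the last nudge.

```bash
cat > fit.py <<'E'
from h import *
from scipy.optimize import least_squares
a=np.radians(4.8); C=np.array([553.3,184,85]); X=np.array([np.cos(a),np.sin(a),0]); Y=np.array([-np.sin(a),np.cos(a),0])
def load(n):
    if n=="w1": c=np.load("pics/w1cal.npz"); d=np.load("pics/w1.npy")
    else: c=np.load(f"pics/{n}.npz"); d=c["d"]
    P=cloud(c,d); return (P-C)@X,(P-C)@Y,P[...,2]-85,d
def run(names,p0):
    D=[]
    for n,p in zip(names,p0):
        x,y,z,d=load(n); ok=(abs(y)<22)&(d>0)&(z>0); r=np.hypot(x,z); th=np.degrees(np.arctan2(x,z)); u=(th-p+18)%36-18
        k=np.round((th-p)/36); s=ok&(abs(u)<11)&(abs(r-51)<4); D.append((x[s],z[s],k[s]))
        # pointers / cheeks: pieces with z>52 outside |y|>34
        for sg in(-1,1):
            q=(y*sg>34.5)&(y*sg<47)&(z>56)&(z<64)&(abs(x)<12)&(d>0); print(n,"pointer",sg,q.sum(),np.percentile(x[q],[5,50,95]).round(1))
    def f(v):
        o=[]
        for (x,z,k),p in zip(D,v[2:]):
            t=np.radians(p+36*k); o.append((x-v[0])*np.sin(t)+(z-v[1])*np.cos(t)-50)
        return np.concatenate(o)
    R=least_squares(f,[0,0,*p0],loss="soft_l1",f_scale=.5); print("cx cz phases",R.x.round(2),"rms",np.sqrt(np.mean(R.fun**2)).round(2))
E
python3 -c "
from fit import *
run(['w1','w2','w3'],[9,4.5,3])"
```

```text
w1 pointer -1 77 [-2.5 -0.2  3. ]
w1 pointer 1 86 [-3.4 -0.7  2.7]
w2 pointer -1 80 [-2.3 -0.   3.1]
w2 pointer 1 75 [-3.3 -1.1  2.1]
w3 pointer -1 78 [-2.4  0.3  3.3]
w3 pointer 1 76 [-3.3 -0.9  2.2]
cx cz phases [ 0.14 -0.29  9.22  3.74  3.55] rms 0.7
```

Request:
move_arm(
  moves=[
    {"gripper": -1,"xyz": [-1.73,0,5],"angular": [0,0,0]},
    {"gripper": -1,"xyz": [-1.73,0,11],"angular": [0,0,0]},
    {"gripper": -1,"xyz": [-1.73,0,14],"angular": [0,0,0]},
    {"gripper": -1,"xyz": [-1.73,0,16],"angular": [0,0,0]},
    {"gripper": -1,"xyz": [-1.73,0,17.5],"angular": [0,0,0]},
    {"gripper": -1,"xyz": [-1.73,0,18.5],"angular": [0,0,0]},
    {"gripper": -1,"xyz": [-1.73,0,19.5],"angular": [0,0,0]},
    {"gripper": -1,"xyz": [-1.73,0,20.2],"angular": [0,0,0]},
    {"gripper": -1,"xyz": [-1.73,0,20.2],"angular": [0,0,0]},
  ],
)

```text
clock: 9.38
position: [557.0, 185.3, 138.8]
ee_rot: [-0.042, 0.999, -0.0, -0.0]
contact_force: [0.5, -0.1, 0.5]
gripper_width: 0.2
```

Request:
move_arm(
  moves=[
    {"gripper": -1,"xyz": [0.1,0,-0.15],"angular": [0,0,0]},
    {"gripper": -1,"xyz": [0.2,0,-0.15],"angular": [0,0,0]},
    {"gripper": -1,"xyz": [0.3,0,-0.15],"angular": [0,0,0]},
    {"gripper": -1,"xyz": [0.4,0,-0.15],"angular": [0,0,0]},
    {"gripper": -1,"xyz": [0.5,0,-0.15],"angular": [0,0,0]},
    {"gripper": -1,"xyz": [0.55,0,-0.15],"angular": [0,0,0]},
    {"gripper": -1,"xyz": [0.6,0,-0.15],"angular": [0,0,0]},
    {"gripper": -1,"xyz": [0.6,0,-0.15],"angular": [0,0,0]},
  ],
)

```text
clock: 10.38
position: [551.3, 185.0, 140.6]
ee_rot: [-0.042, 0.999, 0.0, 0.0]
contact_force: [1.6, 0.9, -1.5]
gripper_width: -0.1
```

Request:
move_arm(
  moves=[
    {"gripper": -1,"xyz": [-0.2,0,0],"angular": [0,0,0]},
    {"gripper": -1,"xyz": [-0.2,0,-3],"angular": [0,0,0]},
    {"gripper": -1,"xyz": [0,0,-8],"angular": [0,0,0]},
    {"gripper": -1,"xyz": [1,0,-14],"angular": [0,0,0]},
    {"gripper": -1,"xyz": [1.2,0,-20],"angular": [0,0,0]},
    {"gripper": -1,"xyz": [1.2,0,-20],"angular": [0,0,0]},
    {"gripper": -1,"xyz": [1.2,0,-20],"angular": [0,0,0]},
  ],
)

```text
clock: 11.25
position: [538.4, 183.7, 340.0]
ee_rot: [-0.042, 0.999, 0.0, -0.001]
contact_force: [-0.3, 0.9, -0.9]
gripper_width: -0.0
```

```bash
python3 - <<'E'
from wheel import *
print(arm.read_state()['position']); wheel("w4")
from fit import run
run(['w1','w2','w3','w4'],[9,4,3.5,0])
E
```

```text
[538.38553744 183.72828517 339.99535734]
tip groups [(-87.0, 80), (-51.6, 182), (-18.8, 71), (-16.3, 177), (17.0, 97), (19.7, 136), (52.8, 74), (56.0, 39)]
field phase 0.75 err 0.49784312178922363
-35.25 657 [ 27  21 208]
0.75 706 [ 15 198 207]
36.75 77 [ 26  22 194]
orange px 1096 [-12.4   1.7  16. ]
w1 pointer -1 77 [-2.5 -0.2  3. ]
w1 pointer 1 86 [-3.4 -0.7  2.7]
w2 pointer -1 80 [-2.3 -0.   3.1]
w2 pointer 1 75 [-3.3 -1.1  2.1]
w3 pointer -1 78 [-2.4  0.3  3.3]
w3 pointer 1 76 [-3.3 -0.9  2.2]
w4 pointer -1 77 [-2.4 -0.2  3. ]
w4 pointer 1 77 [-3.6 -1.4  1.8]
cx cz phases [ 0.13 -0.29  9.21  3.73  3.59  1.17] rms 0.7
```

Request:
move_arm(
  moves=[
    {"gripper": -1,"xyz": [-1.58,0,5],"angular": [0,0,0]},
    {"gripper": -1,"xyz": [-1.58,0,11],"angular": [0,0,0]},
    {"gripper": -1,"xyz": [-1.58,0,14],"angular": [0,0,0]},
    {"gripper": -1,"xyz": [-1.58,0,16],"angular": [0,0,0]},
    {"gripper": -1,"xyz": [-1.58,0,17.5],"angular": [0,0,0]},
    {"gripper": -1,"xyz": [-1.58,0,18.5],"angular": [0,0,0]},
    {"gripper": -1,"xyz": [-1.58,0,19.3],"angular": [0,0,0]},
    {"gripper": -1,"xyz": [-1.58,0,19.9],"angular": [0,0,0]},
    {"gripper": -1,"xyz": [-1.58,0,19.9],"angular": [0,0,0]},
  ],
)

```text
clock: 12.42
position: [554.9, 185.2, 141.6]
ee_rot: [-0.042, 0.999, -0.0, -0.0]
contact_force: [0.1, 0.6, -0.3]
gripper_width: 0.1
```

Request:
move_arm(
  moves=[
    {"gripper": -1,"xyz": [0.15,0,0.08],"angular": [0,0,0]},
    {"gripper": -1,"xyz": [0.25,0,0.08],"angular": [0,0,0]},
    {"gripper": -1,"xyz": [0.33,0,0.08],"angular": [0,0,0]},
    {"gripper": -1,"xyz": [0.4,0,0.08],"angular": [0,0,0]},
    {"gripper": -1,"xyz": [0.44,0,0.08],"angular": [0,0,0]},
    {"gripper": -1,"xyz": [0.48,0,0.08],"angular": [0,0,0]},
    {"gripper": -1,"xyz": [0.48,0,0.08],"angular": [0,0,0]},
  ],
)

```text
clock: 13.3
position: [550.6, 184.9, 141.0]
ee_rot: [-0.042, 0.999, 0.0, 0.0]
contact_force: [2.4, -0.1, -0.8]
gripper_width: 0.5
```

Request:
move_arm(
  moves=[
    {"gripper": -1,"xyz": [-0.2,0,0],"angular": [0,0,0]},
    {"gripper": -1,"xyz": [-0.2,0,-3],"angular": [0,0,0]},
    {"gripper": -1,"xyz": [0,0,-8],"angular": [0,0,0]},
    {"gripper": -1,"xyz": [1,0,-14],"angular": [0,0,0]},
    {"gripper": -1,"xyz": [1.2,0,-20],"angular": [0,0,0]},
    {"gripper": -1,"xyz": [1.2,0,-20],"angular": [0,0,0]},
    {"gripper": -1,"xyz": [1.2,0,-20],"angular": [0,0,0]},
  ],
)

```text
clock: 14.18
position: [537.4, 183.7, 340.1]
ee_rot: [-0.042, 0.999, 0.0, -0.001]
contact_force: [-0.3, 0.1, -0.7]
gripper_width: -0.3
```

```bash
python3 - <<'E'
from wheel import *
s=arm.read_state();print(s['position'],s['ee_rot'],s['joints']); wheel("w5")
from fit import run
run(['w1','w2','w3','w5'],[9,4,3.5,0])
E
```

```text
[537.44753307 183.71648316 340.14131199] [-4.23370405e-02  9.99102949e-01  1.00056161e-04 -9.28656589e-04] [ 6.13936769e-01  2.32296512e-01  6.00406399e-02 -1.19037036e-03
 -1.39999440e+00 -2.09983048e+00]
tip groups [(-87.4, 79), (-55.0, 71), (-52.0, 134), (-18.8, 100), (-16.3, 160), (16.8, 115), (19.4, 109), (52.4, 80)]
field phase 1.0 err 0.48416252257036163
-35.0 652 [ 26  22 208]
1.0 709 [ 15 199 207]
37.0 108 [ 28  21 211]
orange px 1070 [-13.1   1.2  15.2]
w1 pointer -1 77 [-2.5 -0.2  3. ]
w1 pointer 1 86 [-3.4 -0.7  2.7]
w2 pointer -1 80 [-2.3 -0.   3.1]
w2 pointer 1 75 [-3.3 -1.1  2.1]
w3 pointer -1 78 [-2.4  0.3  3.3]
w3 pointer 1 76 [-3.3 -0.9  2.2]
w5 pointer -1 79 [-2.4 -0.   3.2]
w5 pointer 1 76 [-3.4 -1.   2.1]
cx cz phases [ 0.15 -0.28  9.22  3.73  3.59  0.04] rms 0.7
```

The wheel fit gives 0.0 deg, and the ridges sit symmetrically at about ±18. Now I go to the ruler: open the gripper, turn, and hover over ruler A.

Request:
move_arm(
  moves=[
    {"gripper": 1,"xyz": [12.5,-35.3,6],"angular": [0,0,-1.7]},
    {"gripper": 1,"xyz": [12.5,-35.3,6],"angular": [0,0,-1.7]},
    {"gripper": 1,"xyz": [12.5,-35.3,6],"angular": [0,0,-1.7]},
    {"gripper": 1,"xyz": [12.5,-35.3,6],"angular": [0,0,-1.7]},
    {"gripper": 1,"xyz": [12.5,-35.3,6],"angular": [0,0,-1.7]},
    {"gripper": 1,"xyz": [12.5,-35.3,6],"angular": [0,0,-1.7]},
    {"gripper": 1,"xyz": [12.5,-35.3,6],"angular": [0,0,-1.7]},
    {"gripper": 1,"xyz": [12.5,-35.3,6],"angular": [0,0,-1.7]},
    {"gripper": 1,"xyz": [12.5,-35.3,6],"angular": [0,0,-1.7]},
    {"gripper": 1,"xyz": [12.5,-35.3,6],"angular": [0,0,-1.7]},
  ],
)

```text
clock: 15.48
position: [442.5, -178.6, 278.8]
ee_rot: [0.779, -0.626, -0.002, 0.001]
contact_force: [0.1, -0.5, 0.5]
gripper_width: 85.5
```

```bash
python3 - <<'E'
from h import *
s=arm.read_state(); c=arm.get_calibration("wrist"); im,d=arm.get_image("wrist"); cv2.imwrite("pics/w6.png",im); np.savez("pics/w6.npz",d=d,**c)
print(s['position'],s['ee_rot'],s['joints'].round(2),s['gripper_width'])
E
```

```text
[ 442.47919223 -178.59911343  278.83760319] [ 0.77948088 -0.62642171 -0.00198548  0.00121043] [-0.04  0.1  -0.26 -0.   -1.22  0.26] 85.46490188322524
```

View pics/w6.png

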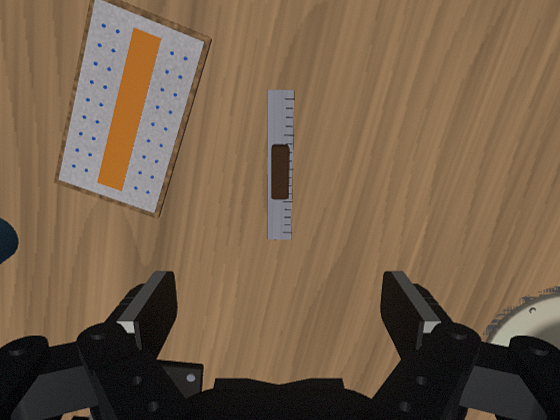

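The view shows the ruler at (280,165) with its grip at (280,172), and the whole strip at (130,110), between the open jaws' lines.

```bash
python3 - <<'E'
from h import *
c=np.load("pics/w6.npz"); im=cv2.imread("pics/w6.png"); h=cv2.cvtColor(im,cv2.COLOR_BGR2HSV)
def roi(m,x0,y0,x1,y1):
    o=np.zeros_like(m); o[y0:y1,x0:x1]=m[y0:y1,x0:x1]; return o
org=(h[...,0]<20)&(h[...,1]>160)&(h[...,2]>140)
wood=h[200,330]; print("wood",wood, "bar",h[110,275],"grip",h[170,280])
print("strip",[rect(c,b,8) for b in blobs(roi(org,60,10,200,210))[:1]])
bar=(h[...,1]<70)&(h[...,2]>100)
m=cv2.morphologyEx((roi(bar|(h[...,2]<75),255,80,305,250)).astype(np.uint8),cv2.MORPH_CLOSE,np.ones((5,5)))
print("bar",[rect(c,b,8) for b in blobs(m)[:1]])
print("grip",[rect(c,b,38) for b in blobs(roi(h[...,2]<75,262,135,300,210))[:1]])
P=cloud(c,c["d"]); print("z grip",np.median(P[160:185,275:285,2]),"bar",np.median(P[100:130,272:282,2]),"strip",np.median(P[80:130,125:135,2]))
g=(P[...,2]>30)&(P[...,2]<45); g=roi(g,255,120,310,220); q=P[g]; r=cv2.minAreaRect(q[:,:2].astype(np.float32)); print("cloud grip",r)
E
```

```text
wood [ 14 105 139] bar [126  19 137] grip [ 10 130  55]
strip [(array([ 622. , -203.7]), 81.6, array([ 29.5, 179.2]))]
bar [(array([ 438.4, -180. ]), 101.9, array([ 30.4, 179.7]))]
grip [(array([ 438.4, -182.1]), 102.1, array([20.7, 60.6]))]
z grip 37.802843624938895 bar 7.6792342101333615 strip 8.595728426993208
cloud grip ((438.5271301269531, -180.45033264160156), (19.949207305908203, 59.1980094909668), 12.06324291229248)
```

Request:
move_arm(
  moves=[
    {"gripper": 1,"xyz": [0.07,0.44,6],"angular": [0,0,0.007]},
    {"gripper": 1,"xyz": [0.07,0.44,12],"angular": [0,0,0.007]},
    {"gripper": 1,"xyz": [0.07,0.44,17],"angular": [0,0,0.007]},
    {"gripper": 1,"xyz": [0.07,0.44,21],"angular": [0,0,0.007]},
    {"gripper": 1,"xyz": [0.07,0.44,24],"angular": [0,0,0.007]},
    {"gripper": 1,"xyz": [0.07,0.44,25.5],"angular": [0,0,0.007]},
    {"gripper": 1,"xyz": [0.07,0.44,26.5],"angular": [0,0,0.007]},
    {"gripper": 1,"xyz": [0.07,0.44,26.5],"angular": [0,0,0.007]},
  ],
)

```text
clock: 16.52
position: [438.6, -180.1, 14.9]
ee_rot: [0.776, -0.63, -0.001, 0.001]
contact_force: [-0.0, 0.2, 0.3]
gripper_width: 85.4
```

Request:
move_arm(
  moves=[
    {"gripper": 1,"xyz": [0,0,0.2],"angular": [0,0,0]},
    {"gripper": 0,"xyz": [0,0,0.2],"angular": [0,0,0]},
    {"gripper": -0.3,"xyz": [0,0,0.2],"angular": [0,0,0]},
    {"gripper": -0.6,"xyz": [0,0,0.2],"angular": [0,0,0]},
    {"gripper": -1,"xyz": [0,0,0.2],"angular": [0,0,0]},
    {"gripper": -1,"xyz": [0,0,0.2],"angular": [0,0,0]},
    {"gripper": -1,"xyz": [0,0,0.2],"angular": [0,0,0]},
    {"gripper": -1,"xyz": [0,0,0.2],"angular": [0,0,0]},
  ],
)

```text
clock: 17.52
position: [439.7, -180.2, 14.2]
ee_rot: [0.776, -0.63, 0.0, -0.0]
contact_force: [-1.3, 0.8, 5.9]
gripper_width: 18.9
```

Request:
move_arm(
  moves=[
    {"gripper": -1,"xyz": [0,0,-1],"angular": [0,0,0]},
    {"gripper": -1,"xyz": [0,0,-3],"angular": [0,0,0]},
    {"gripper": -1,"xyz": [0,0,-6],"angular": [0,0,0]},
    {"gripper": -1,"xyz": [1,-3,-7],"angular": [0,0,0.06]},
    {"gripper": -1,"xyz": [2,-6,-7],"angular": [0,0,0.12]},
    {"gripper": -1,"xyz": [3,-9,-7],"angular": [0,0,0.18]},
    {"gripper": -1,"xyz": [4.2,-12,-7],"angular": [0,0,0.24]},
    {"gripper": -1,"xyz": [5.2,-15,-7],"angular": [0,0,0.3]},
    {"gripper": -1,"xyz": [6.1,-17.4,-7],"angular": [0,0,0.354]},
    {"gripper": -1,"xyz": [6.1,-17.4,-7],"angular": [0,0,0.354]},
  ],
)

```text
clock: 18.77
position: [623.1, -204.1, 82.9]
ee_rot: [-0.653, 0.757, 0.0, -0.0]
contact_force: [-0.4, 0.5, -2.3]
gripper_width: 19.0
```

```bash
python3 - <<'E'
from h import *
s=arm.read_state(); c=arm.get_calibration("wrist"); im,d=arm.get_image("wrist"); cv2.imwrite("pics/w7.png",im); np.savez("pics/w7.npz",d=d,**c)
print(s['position'],s['ee_rot'],s['gripper_width'],s['contact_force'])
E
```

```text
[ 623.09603938 -204.12735504   82.88052797] [-6.53197904e-01  7.57187145e-01  3.20520657e-04 -1.50392963e-04] 18.982698334416924 [-0.44706337  0.54979154 -2.25326252]
```

View pics/w7.png

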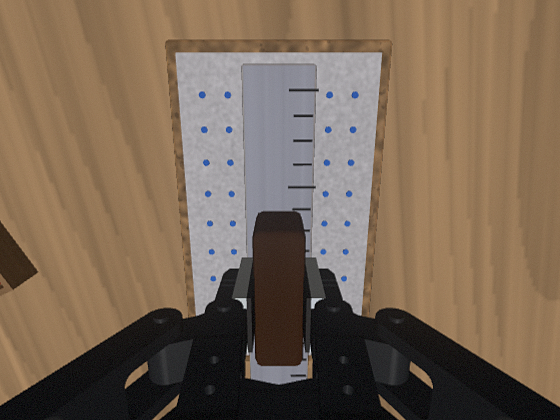

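The ruler hangs over the board at (280,220), square with it. I check its level and alignment from depth before lowering.

```bash
python3 - <<'E'
from h import *
c=np.load("pics/w7.npz"); d=c["d"]; P=cloud(c,d)
m=(P[...,2]>62)&(P[...,2]<90)&(d>0); m[:55]=0; m[205:]=0; m[:,:230]=0; m[:,330:]=0
q=P[m]; A=np.c_[q[:,:2]-[622,-203.7],np.ones(len(q))]; k=np.linalg.lstsq(A,q[:,2],rcond=None)[0]
u=np.array([np.cos(np.radians(81.6)),np.sin(np.radians(81.6))]); v=np.array([u[1],-u[0]])
s=(q[:,:2]-[622,-203.7])@u; w=(q[:,:2]-[622,-203.7])@v
print("n",len(q),"slope along",(k[:2]@u).round(4),"across",(k[:2]@v).round(4),"z at centre",k[2].round(1))
print("along range",np.percentile(s,[0.5,99.5]).round(1))
for a in range(int(s.min()),int(s.max()),8):
    g=(s>=a)&(s<a+8)
    if g.sum()>50: print(a,np.percentile(w[g],[1,99]).round(1),"mid",np.mean(np.percentile(w[g],[1,99])).round(2))
E
```

```text
n 10104 slope along 0.0014 across -0.0034 z at centre 76.4
along range [-90.2 -32.4]
-90 [-14.9  14.3] mid -0.3
-82 [-15.1  14.4] mid -0.38
-74 [-14.9  14.3] mid -0.31
-66 [-15.   14.2] mid -0.41
-58 [-14.9  14.4] mid -0.27
-50 [-15.   14.3] mid -0.38
-42 [-15.   14.4] mid -0.32
-34 [-15.1  14.6] mid -0.25
```

Level and within 0.5 mm and 0.3 deg of the strip. Lowering about 60 mm, slowly at the end.

Request:
move_arm(
  moves=[
    {"gripper": -1,"xyz": [0,0,2],"angular": [0,0,0]},
    {"gripper": -1,"xyz": [0,0,3.8],"angular": [0,0,0]},
    {"gripper": -1,"xyz": [0,0,4.8],"angular": [0,0,0]},
    {"gripper": -1,"xyz": [0,0,5.3],"angular": [0,0,0]},
    {"gripper": -1,"xyz": [0,0,5.6],"angular": [0,0,0]},
    {"gripper": -1,"xyz": [0,0,5.75],"angular": [0,0,0]},
    {"gripper": -1,"xyz": [0,0,5.85],"angular": [0,0,0]},
    {"gripper": -1,"xyz": [0,0,5.9],"angular": [0,0,0]},
    {"gripper": -1,"xyz": [0,0,5.9],"angular": [0,0,0]},
  ],
)

```text
clock: 19.95
position: [622.3, -204.1, 25.0]
ee_rot: [-0.653, 0.757, -0.0, 0.0]
contact_force: [0.1, -0.1, -1.7]
gripper_width: 19.1
```

Request:
move_arm(
  moves=[
    {"gripper": -1,"xyz": [0,0,0.05],"angular": [0,0,0]},
    {"gripper": -1,"xyz": [0,0,0.1],"angular": [0,0,0]},
    {"gripper": -1,"xyz": [0,0,0.12],"angular": [0,0,0]},
    {"gripper": -1,"xyz": [0,0,0.12],"angular": [0,0,0]},
  ],
)

```text
clock: 20.45
position: [622.2, -204.1, 23.6]
ee_rot: [-0.653, 0.757, 0.0, -0.0]
contact_force: [0.9, -0.6, -1.9]
gripper_width: 19.1
```

Request:
move_arm(
  moves=[
    {"gripper": -1,"xyz": [0,0,0.03],"angular": [0,0,0]},
    {"gripper": -1,"xyz": [0,0,0.06],"angular": [0,0,0]},
    {"gripper": -1,"xyz": [0,0,0.08],"angular": [0,0,0]},
    {"gripper": -1,"xyz": [0,0,0.08],"angular": [0,0,0]},
  ],
)

```text
clock: 20.95
position: [622.2, -204.1, 22.8]
ee_rot: [-0.653, 0.757, 0.0, -0.0]
contact_force: [0.4, 0.1, -2.2]
gripper_width: 18.7
```

Request:
move_arm(
  moves=[
    {"gripper": -1,"xyz": [0,0,0.03],"angular": [0,0,0]},
    {"gripper": -1,"xyz": [0,0,0.06],"angular": [0,0,0]},
    {"gripper": -1,"xyz": [0,0,0.08],"angular": [0,0,0]},
    {"gripper": -1,"xyz": [0,0,0.08],"angular": [0,0,0]},
  ],
)

```text
clock: 21.45
position: [622.3, -204.1, 22.3]
ee_rot: [-0.653, 0.757, -0.0, 0.0]
contact_force: [-0.6, 0.1, -0.7]
gripper_width: 19.0
```

Request:
move_arm(
  moves=[
    {"gripper": -1,"xyz": [0,0,0.03],"angular": [0,0,0]},
    {"gripper": -1,"xyz": [0,0,0.05],"angular": [0,0,0]},
    {"gripper": -1,"xyz": [0,0,0.05],"angular": [0,0,0]},
  ],
)

```text
clock: 21.82
position: [622.3, -204.1, 22.3]
ee_rot: [-0.653, 0.757, -0.0, 0.0]
contact_force: [-2.8, 1.6, 4.6]
gripper_width: 19.1
```

The ruler is resting on the board (+4.6 N). I release gently and rise.

Request:
move_arm(
  moves=[
    {"gripper": -0.5,"xyz": [0,0,0],"angular": [0,0,0]},
    {"gripper": -0.3,"xyz": [0,0,0],"angular": [0,0,0]},
    {"gripper": 0,"xyz": [0,0,0],"angular": [0,0,0]},
    {"gripper": 0.2,"xyz": [0,0,0],"angular": [0,0,0]},
    {"gripper": 0.2,"xyz": [0,0,-1],"angular": [0,0,0]},
    {"gripper": 0.2,"xyz": [0,0,-4],"angular": [0,0,0]},
    {"gripper": 0.2,"xyz": [0,0,-9],"angular": [0,0,0]},
    {"gripper": 0.2,"xyz": [0,0,-15],"angular": [0,0,0]},
    {"gripper": 0.2,"xyz": [0,0,-20],"angular": [0,0,0]},
    {"gripper": 0.2,"xyz": [0,0,-20],"angular": [0,0,0]},
  ],
)

```text
clock: 23.08
position: [624.8, -204.7, 228.6]
ee_rot: [-0.653, 0.757, -0.005, 0.004]
contact_force: [0.2, -0.6, -0.3]
gripper_width: 51.2
```

```bash
python3 - <<'E'
from h import *
s=arm.read_state(); c=arm.get_calibration("wrist"); im,d=arm.get_image("wrist"); cv2.imwrite("pics/w8.png",im)
sc,_=arm.get_image("scene"); print(s['position'],s['gripper_width'],s['contact_force'],s['clock'])
h=cv2.cvtColor(im,cv2.COLOR_BGR2HSV); P=cloud(c,d)
print("orange on board px",((h[...,0]<20)&(h[...,1]>160)&(h[...,2]>140)&(abs(P[...,2]-8)<6)).sum())
m=(P[...,2]>12.3)&(P[...,2]<50)&(d>0)&(np.hypot(P[...,0]-622,P[...,1]+203.7)<110)
b=blobs(m)[0]; r=rect(c,b,16); print("bar",r); g=m&(P[...,2]<22); q=P[g]; k=np.linalg.lstsq(np.c_[q[:,:2]-[622,-203.7],np.ones(len(q))],q[:,2],rcond=None)[0]; print("plane",k.round(4))
out=np.zeros((420,1120,3),np.uint8); out[:,:560]=im; out[:,560:]=sc; cv2.imwrite("pics/fin.png",cv2.resize(out,(800,300)))
E
```

```text
[ 624.76664991 -204.73272436  228.55986783] 51.15980073855063 [ 0.17282087 -0.63327044 -0.3265251 ] 23.075
orange on board px 11
bar (array([ 620.1, -204.5]), 81.8, array([ 30.9, 178.9]))
plane [-2.20000e-03  8.00000e-04  1.57296e+01]
```

View pics/fin.png

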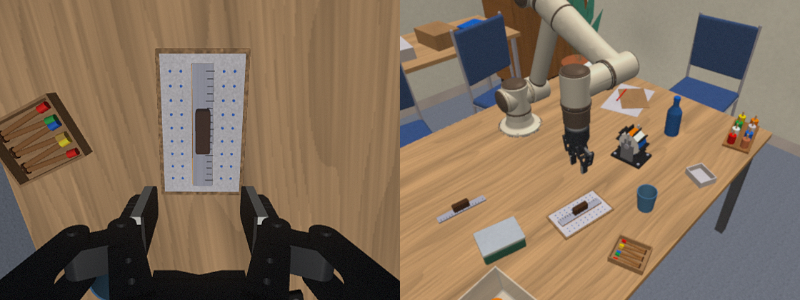

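The ruler lies flat on the strip, with only 11 stray orange pixels left showing. The wheel shows orange on top and the bystanders are in place. Handing in.

```bash
python3 -c "
from bench import arm
print(arm.job_done(), arm.read_state()['clock'])"
```

```text
the job is handed in; nothing more can be done
the job is handed in; nothing more can be done
```

The place is set up for the orange row: the orange field stands at the top of the wheel, and the ruler lies flat over the orange strip. I handed it in with about 23 s on the clock.

- **Wheel:** I pushed two ridges on slowly, one after the other, then gave the second two small nudges. The last joint depth fit put the field 0.04 deg from the top with the ridges about ±18 deg either side. A cruder single-image estimate gave 1.0 deg, so the two disagreed slightly. I did not measure it again after the last nudge, only saw orange on top in the final scene picture.
- **Ruler:** I took the one nearer the base, lifted it by its grip and lowered it until the force showed contact (+4.6 N) before letting go. The bar ended up flat, with its top at 15.7 mm and its angle at 81.8 deg against the strip's 81.6. Its centre read about 2 mm off the strip's earlier measurement, but that picture was taken while the arm was still settling. Only 11 stray orange pixels were left on the board.
- **Bystanders:** The bottle, cup and tin stand where they were in the final scene picture. The gripper was open and clear of everything.

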